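Put the steel vise parts back in their accessory tray

TASK

Put the steel vise parts back in the accessory tray, each lying flat on the floor of its own pocket: the collar in the round pocket, the jaw block in the rectangular one and the handle bar in the long slot, with the steel knob standing upright and centred on top of the collar. Leave the brass knob, the brass jaw and the oil bottle where they are, let go of everything and move clear.

Things in the scene. Friction and masses are not known exactly. Their poses are not given: they have to be found in the camera images.
- steel_collar: Bright grey steel collar (thick ring), 40 mm outside, 18 mm bore, 22 mm high, standing flat, about 170 g. Origin: centre of its underside, z up.
- steel_knob: Upright knurled round clamp knob of bright grey steel, 30 mm in diameter, 26 mm high, flat underside, small dark dimple in the top, about 130 g. Origin: centre of its underside, z up. 
- steel_jaw: Vise jaw block of bright grey steel, 30 (x) x 60 (y) x 30 mm high, about 360 g, with a channel 18 mm wide and 10 mm deep across the middle of its top (running along x) and a dark dot either side of it. Origin: centre of its underside, z up; y is the long axis. 
- steel_bar: Bright grey steel vise handle bar lying flat, 94 mm long along y, about 250 g: a square shank 14 mm wide (x), 14 mm high and 58 mm long between two end blocks, each 24 (x) x 18 (y) x 24 mm high. The shank spans 5 to 19 mm above the underside. Origin: below the middle of the shank, level with the underside of the end blocks; z up.
- round_nest: Blue block 78 (x) x 126 (y) x 12 mm, fixed, one of three side by side (82 mm apart, any sequence) in the fixed black accessory tray (262 x 138 mm, walls level with the block tops, 17 mm above the bench). Pocket in its middle, 8 mm deep, pale floor: round, 56 mm in diameter. Origin: centre of the block's underside, 5 mm above the bench; pocket floor 4 mm, rim 12 mm above the origin.
- block_nest: Blue block 78 (x) x 126 (y) x 12 mm, fixed, one of three side by side (82 mm apart, any sequence) in the fixed black accessory tray (262 x 138 mm, walls level with the block tops, 17 mm above the bench). Pocket in its middle, 8 mm deep, pale floor: a rectangle 46 (x) x 76 (y) mm. Origin: centre of the block's underside, 5 mm above the bench; pocket floor 4 mm, rim 12 mm above the origin.
- bar_nest: Blue block 78 (x) x 126 (y) x 12 mm, fixed, one of three side by side (82 mm apart, any sequence) in the fixed black accessory tray (262 x 138 mm, walls level with the block tops, 17 mm above the bench). Pocket in its middle, 8 mm deep, pale floor: a long slot 40 (x) x 110 (y) mm. Origin: centre of the block's underside, 5 mm above the bench; pocket floor 4 mm, rim 12 mm above the origin.
- brass_knob: Upright knurled round clamp knob of yellow brass, 30 mm in diameter, 26 mm high, flat underside, small dark dimple in the top, about 140 g. Origin: centre of its underside, z up. Does not belong in the tray: stays where it is.
- brass_jaw: Vise jaw block of yellow brass, 30 (x) x 60 (y) x 30 mm high, about 390 g, with a channel 18 mm wide and 10 mm deep across the middle of its top (running along x) and a dark dot either side of it. Origin: centre of its underside, z up; y is the long axis. Does not belong in the tray: stays where it is.
- oil_bottle: Amber oil bottle with a red cap, 36 mm in diameter, 105 mm tall, standing upright, about 150 g. Origin: centre of its underside. Stays where it is, standing.
There are look-alikes about, which are no part of the job. Leave any green, pink or red look-alike of the steel_collar alone.

How it is judged:
At the end, for the whole second after the job is handed in: Collar (within 11 mm of centre), jaw and bar (14 mm) lie level, within 0.1 rad, less than 3 mm above the floors of their own pockets; steel knob upright on the collar, within 10 mm of its centre; all four released and at rest; brass parts and bottle upright, within 30 mm of their start (horizontal distance between steel_collar and round_nest below 0.011 m and z of steel_collar in the frame of round_nest between 0.001 and 0.007 m and angle between each of steel_collar, steel_jaw, steel_bar, steel_knob's own z axis and vertical below 0.1 rad and horizontal distance between steel_jaw and block_nest below 0.014 m and z of steel_jaw in the frame of block_nest between 0.001 and 0.007 m and horizontal distance between steel_bar and bar_nest below 0.014 m and z of steel_bar in the frame of bar_nest between 0.001 and 0.007 m and horizontal distance between steel_knob and steel_collar below 0.01 m and z of steel_knob in the frame of steel_collar between 0.019 and 0.025 m and linear speed of each of steel_collar, steel_knob, steel_jaw, steel_bar below 0.02 m/s and angular speed of each of steel_collar, steel_knob, steel_jaw, steel_bar below 0.2 rad/s and distance of each of brass_knob, brass_jaw, oil_bottle from where it was at the start of the episode below 0.03 m and angle between each of brass_knob, brass_jaw, oil_bottle's own z axis and vertical below 0.15 rad); the robot touches nothing.
It fails at once if brass knob moved from its place or tipped (distance of brass_knob from where it was at the start of the episode above 0.03 m or angle between brass_knob's own z axis and vertical above 0.3 rad).
It fails at once if brass jaw moved from its place or tipped (distance of brass_jaw from where it was at the start of the episode above 0.03 m or angle between brass_jaw's own z axis and vertical above 0.3 rad).
It fails at once if oil bottle moved from its place or tipped (distance of oil_bottle from where it was at the start of the episode above 0.03 m or angle between oil_bottle's own z axis and vertical above 0.3 rad).
It also fails if it takes over 102 s, if anything falls off the work surface, if the arm or the gripper's body presses on something with over 40 N, if the wrist force passes 120 N, or if a joint passes its speed limit or range.

ROBOT

A 7-joint arm with a two-finger parallel gripper is mounted at the origin on the work surface. World frame = base frame: x ahead of the robot, y to its left, z up, the work surface at z = 0. Lengths are in m, angles in rad, forces in N, time in s.
With the tool pointing down it reaches from about 0.425 to 0.825 m from the base axis. Payload 3.6 kg.
Tool frame: the origin (TCP) lies where the fingers leave the gripper's body, on its centre line; the fingertips stand 73 mm ahead of it and the grasp point (between the pads) lies 54 mm ahead of it; z points along the fingers, y is the line along which they close (so a half turn about z gives the same grasp; the last joint's range is limited). The gripper opens to 85 mm and grips with 20 to 120 N. Pads are 22 mm wide; open, the fingers measure 114 mm over their backs; the gripper's body (76 mm by 85 mm) begins 54 mm behind the grasp point. The pads swing forward as they close: fully open they stand 13 mm farther back than shut.
Start: joints at [1.258, 0.615, -0.013, 1.423, 0.008, 1.103, -0.04], TCP at [0.183, -0.624, 0.304] pointing down, gripper open.
Joint ranges: [-3.12, 3.12], [-0.3, 2.06], [-1.34, 1.32], [0.26, 2.42], [-1.36, 4.5], [0.01, 1.98], [-2.84, 2.84]. Speed limits (rad/s): [2.79, 2.79, 3.14, 3.14, 3.14, 3.14, 3.14].

INTERFACE

Orientations are given as a unit quaternion [x, y, z, w].
In Python, from station import arm, snapshot, camera_info, ticket gives the robot as it stands. Calls block until the motion is done:
- arm.movep(position, orientation): joint-space move of the TCP to a pose.
- arm.line_to(position, velocity=0.15, ori=None): straight line of the TCP; ori=None keeps the orientation; velocity is the mean speed in m/s.
- arm.move_j(angles): joint-space move.
- arm.move_gripper(opening, effort=None): opening from 0.0 (shut) to 1.0 (fully open); effort is the grip in N (None keeps the last); returns when the fingers have stopped.
- arm.pause(seconds).
- arm.ik(position, orientation): joint angles nearest the present ones, or None.
- snapshot(name): name is "scene" or "top" or "wrist"; returns the picture (420x560x3 uint8, blue, green, red); there is no depth.
- camera_info(name): a dict with "fx", "fy", "cx", "cy" (pixels), "R" (3x3) and "t" (3): a world point X has camera coordinates R X + t; the wrist camera has in their place "T_tool_cam" (4x4, takes a point from camera to tool coordinates, whose origin is the TCP and whose axes are the flange's). Camera axes: x right, y down, z forward; pixel columns grow to the right and rows downward; lengths in m; the calibration is good to about 2 mm. A picture is of the moment at which its call begins: read the wrist's pose just before it. camera_info takes no time and is no camera call.
A pose or a line that the arm cannot do raises arm.MotionError and nothing moves.
- ticket.finish_job(): hands the job in; it is judged then, once.
Readings, each from a call of its own:
- arm.read_time(): time.
- arm.read_joint_positions(): joint angles.
- arm.read_dq(): joint speeds.
- arm.read_effort(): joint torques, N m.
- arm.read_tool_pos(): TCP position.
- arm.read_eef_rot(): TCP orientation.
- arm.read_ft_force(): force on the tool from outside, world axes, zero at the start.
- arm.read_wrist_torque(): the same for the moment, N m.
- arm.read_opening(): opening from 0.0 (shut) to 1.0 (fully open).
- arm.read_finger_force(): force on a finger pad.
Only numpy, scipy, OpenCV 4.12 (cv2) and the standard library are available. Lean on these libraries where they do the work, as an engineer would, in place of code of your own. Each camera call takes 0.05 s, during which the arm holds its last target. There are 200 camera calls.

## Working session

There is one attempt and no reset: what is moved stays moved. The work goes in short steps, each a Python script; the robot and the scene stay as the last script left them, time stands still between calls to the robot, and variables do not carry over. Pictures are saved under pics/ and viewed, at most 14 in all, crops included, and the job is handed in when it is done.

```bash
ls; mkdir -p pics
python3 - <<'E'
from station import arm, snapshot, camera_info
import cv2
for n in ("scene","top"):
    cv2.imwrite(f"pics/{n}0.png", cv2.resize(snapshot(n),(784,588),interpolation=cv2.INTER_CUBIC))
    print(n,camera_info(n))
print(camera_info("wrist")); print(arm.read_tool_pos(),arm.read_eef_rot(),arm.read_time())
E
```

```text
pics
scene {'fx': 398.61641187787177, 'fy': 398.61641187787177, 'cx': 281.5433744511028, 'cy': 207.6867345347505, 'R': array([[ 0.43972074,  0.898121  , -0.00493302],
       [ 0.73908597, -0.36496682, -0.56617237],
       [-0.51029168,  0.24531181, -0.82427211]]), 't': array([-0.18731602, -0.37151115,  1.0680519 ])}
top {'fx': 414.21131397170114, 'fy': 414.21131397170114, 'cx': 271.64564722416253, 'cy': 200.58741027992988, 'R': array([[ 0.01678479, -0.99948215,  0.02745368],
       [-0.99098668, -0.02027933, -0.13241656],
       [ 0.13290473, -0.02498365, -0.99081388]]), 't': array([-0.07931913,  0.50903507,  0.88474816])}
{'fx': 330.35009006031095, 'fy': 330.35009006031095, 'cx': 282.46369305589656, 'cy': 207.42468401753916, 'T_tool_cam': array([[-2.48638848e-04, -9.45189650e-01, -3.26521766e-01,
         8.44130862e-02],
       [ 9.99999969e-01, -2.40821986e-04, -6.43644437e-05,
         2.18330000e-05],
       [-1.77970142e-05, -3.26521772e-01,  9.45189681e-01,
        -7.09722886e-02],
       [ 0.00000000e+00,  0.00000000e+00,  0.00000000e+00,
         1.00000000e+00]])}
[ 0.18312726 -0.62311162  0.3028357 ] [ 9.89799191e-01  1.42464588e-01 -1.83777940e-04 -1.16998544e-03] 0.1
```

View pics/top0.png

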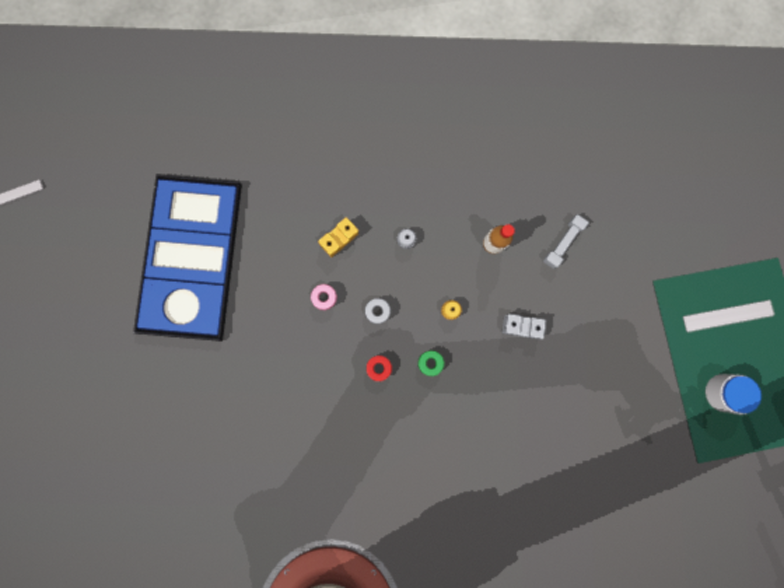

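View pics/scene0.png

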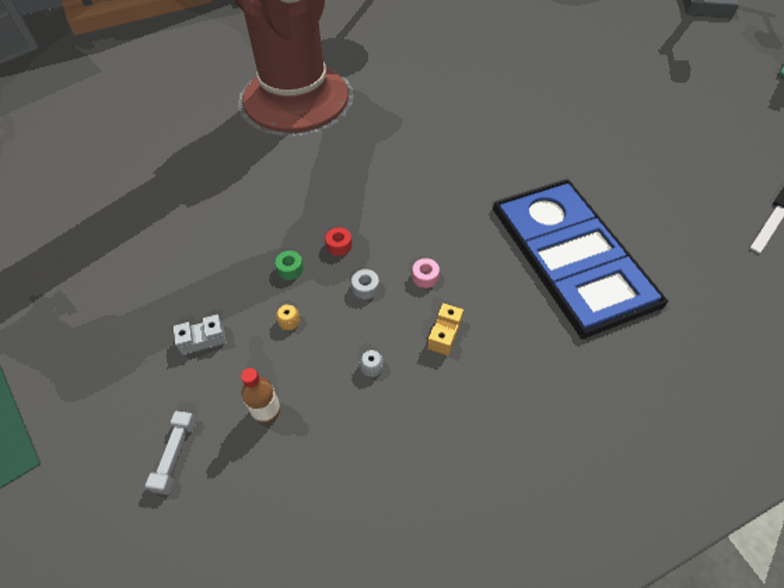

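Run:
```python
from station import snapshot
import cv2
I=snapshot("top"); cv2.imwrite("pics/top_raw.png",I)
def crop(n,x0,x1,y0,y1,s): cv2.imwrite(n,cv2.resize(I[y0:y1,x0:x1],None,fx=s,fy=s,interpolation=cv2.INTER_CUBIC))
crop("pics/tray.png",90,180,120,250,4.5)
crop("pics/parts.png",220,430,145,270,3.8)
```

```text
(no output)
```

View pics/tray.png

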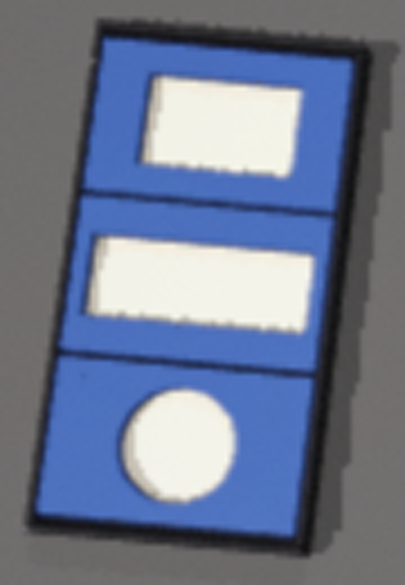

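View pics/parts.png

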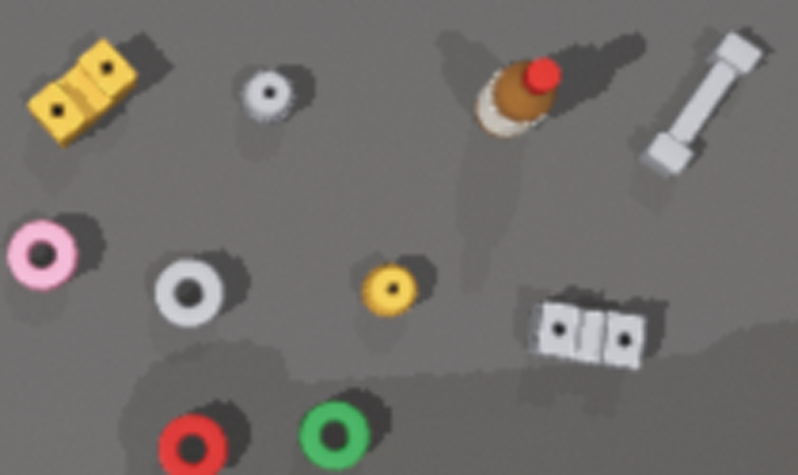

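```bash
cat > h.py <<'E'
import numpy as np
from scipy.spatial.transform import Rotation as Rn
from station import arm, snapshot, camera_info
def back(u,v,z,cam="top"):
    c=camera_info(cam); R,t=np.array(c["R"]),np.array(c["t"])
    o=-R.T@t; d=R.T@np.array([(u-c["cx"])/c["fx"],(v-c["cy"])/c["fy"],1])
    return o+d*(z-o[2])/d[2]
E
python3 - <<'E'
from h import *
T=lambda x,y,z=.017: back((x+.5)/4.5-.5+90,(y+.5)/4.5-.5+120,z)[:2]
P=lambda x,y,z: back((x+.5)/3.8-.5+220,(y+.5)/3.8-.5+145,z)[:2]
np.set_printoptions(precision=4,suppress=True)
r,s,b=T(179,445),T(200,284),T(222,125.5)
print("round",r,"slot",s,"rect",b,np.linalg.norm(r-s),np.linalg.norm(s-b))
c=[T(104,37),T(355,58),T(297,537),T(43,518)]
print("tray c",np.mean(c,0),[np.linalg.norm(c[i]-c[i-1]) for i in range(4)])
d=b-r; print("tray x-axis yaw",np.arctan2(d[1],d[0]))
print("knob",P(269,92,.026),"collar",P(189,291,.022))
j=P(559,329,.03),P(625,340,.03); d=j[1]-j[0]; print("jaw",np.mean(j,0),np.linalg.norm(d),"y yaw",np.arctan2(d[1],d[0]), np.mean([P(541,302,.03),P(646,315,.03),P(640,368,.03),P(538,353,.03)],0))
e=P(739,53,.024),P(670,153,.024); d=e[1]-e[0]; print("bar",np.mean(e,0),np.linalg.norm(d),"y yaw",np.arctan2(d[1],d[0]))
print("brassknob",P(392,289,.026),"bottle",P(505,112,0.01),"bjaw",P(82,89,.03),"red",P(193,447,.022),"green",P(335,435,.022),"pink",P(42,255,.022))
# same check with the scene camera (784-wide view coordinates)
S=lambda x,y,z: back((x+.5)/1.4-.5,(y+.5)/1.4-.5,z,"scene")[:2]
print("scene: knob",S(371.5,358,.026),"collar",S(365,281,.022),"jaw",S(196.5,329,.03),"bar",(S(181,420,.024)+S(159,482,.024))/2,"round",S(547,212.5,.013))
E
```

```text
round [0.466  0.2463] slot [0.5471 0.2409] rect [0.6289 0.2348] 0.08127705533734302 0.08197638672274707
tray c [0.5475 0.2407] [np.float64(0.24528393828112977), np.float64(0.1278329970420465), np.float64(0.24472322831289348), np.float64(0.12475486890292663)]
tray x-axis yaw -0.07084193124721673
knob [ 0.5851 -0.1114] collar [ 0.4655 -0.0658]
jaw [ 0.4438 -0.3021] 0.03923013467811219 y yaw -1.7171519607017216 [ 0.4439 -0.3017]
bar [ 0.5849 -0.3744] 0.07603990265463313 y yaw 2.531691194069537
brassknob [ 0.4686 -0.1852] bottle [ 0.5794 -0.2566] bjaw [ 0.5836 -0.0002] red [ 0.3747 -0.0698] green [ 0.383  -0.1524] pink [0.4851 0.0211]
scene: knob [ 0.5851 -0.1106] collar [ 0.4674 -0.0667] jaw [ 0.4449 -0.3021] bar [ 0.5897 -0.3731] round [0.4676 0.2476]
```

```bash
cat >> h.py <<'E'
ZT=0.25
def quat(phi):
    y=np.array([np.cos(phi),np.sin(phi),0]); z=np.array([0,0,-1.])
    return Rn.from_matrix(np.c_[np.cross(y,z),y,z]).as_quat()
def best(xy,z,phi):
    "of the two equivalent half turns take the one nearest the middle of joint 7's range"
    c=[]
    for p in (phi,phi+np.pi):
        j=arm.ik([*xy,z],quat(p))
        if j is not None: c.append((abs(j[6]),p))
    return quat(min(c)[1])
def state(s): print(s,"t",round(arm.read_time(),1),"open",round(arm.read_opening(),3),"pad",np.round(arm.read_finger_force(),1),"F",np.round(arm.read_ft_force(),1),"z",round(arm.read_tool_pos()[2],4),flush=True)
def pick(xy,phi,z,opening=0.75,effort=60):
    q=best(xy,ZT,phi); arm.move_gripper(opening,effort); arm.movep([*xy,ZT],q)
    arm.line_to([*xy,z],0.15); state("at")
    arm.move_gripper(0.0,effort); state("grip")
    arm.line_to([*xy,ZT],0.15); state("lift")
def place(xy,phi,z,opening):
    arm.movep([*xy,ZT],best(xy,ZT,phi)); arm.line_to([*xy,z+.03],0.15); arm.line_to([*xy,z],0.04); state("down")
def release(opening):
    arm.move_gripper(opening); state("released")
    p=arm.read_tool_pos(); arm.line_to([p[0],p[1],ZT],0.15)
E
python3 - <<'E'
from h import *
for n,xy,phi in (("collar",(.466,-.066),-.07),("round",(.4665,.2465),-.07),("knob",(.585,-.111),-.07),("jaw",(.444,-.302),-.146),("rect",(.629,.235),-.07),("bar",(.586,-.374),.961),("slot",(.5475,.2407),-.07)):
    print(n,[np.round(j,2) if (j:=arm.ik([*xy,.085],quat(p))) is not None else None for p in (phi,phi+np.pi)])
pick((.466,-.066),-.07,.073+.011)
import cv2; cv2.imwrite("pics/w1.png",snapshot("wrist"))
E
```

```text
collar [array([ 0.22,  0.72, -0.19,  2.12,  0.39,  0.34, -0.36]), array([-0.12,  0.73,  0.32,  2.13, -0.63,  0.37, -2.49])]
round [array([-0.43,  0.75, -0.16,  1.97,  0.26,  0.44, -0.84]), array([ 0.12,  1.08, -1.15,  1.95,  1.21,  1.04,  1.44])]
knob [array([ 0.34,  0.83, -0.31,  1.77,  0.4 ,  0.6 , -0.28]), array([-0.1 ,  0.85,  0.43,  1.78, -0.56,  0.63, -2.55])]
jaw [array([ 0.69,  0.77, -0.21,  1.94,  0.32,  0.47,  0.11]), array([ 0.31,  0.79,  0.39,  1.95, -0.59,  0.51, -2.17])]
rect [array([-0.2 ,  0.92, -0.35,  1.53,  0.41,  0.76, -0.79]), array([ 0.15,  1.19, -1.15,  1.52,  1.14,  1.21,  1.86])]
bar [array([ 0.79,  0.97, -0.49,  1.45,  0.54,  0.86,  1.08]), array([ 0.44,  0.93,  0.19,  1.46, -0.22,  0.77, -1.47])]
slot [array([-0.25,  0.84, -0.34,  1.76,  0.44,  0.62, -0.91]), array([ 0.15,  1.13, -1.15,  1.75,  1.17,  1.12,  1.66])]
at t 4.0 open 0.753 pad 0.0 F [0.5 1.4 0.1] z 0.0846
grip t 4.4 open 0.431 pad 59.6 F [-1.6 -0.   4.9] z 0.0851
lift t 5.6 open 0.435 pad 60.1 F [-0.4  0.6 -2.3] z 0.2492
```

View pics/w1.png

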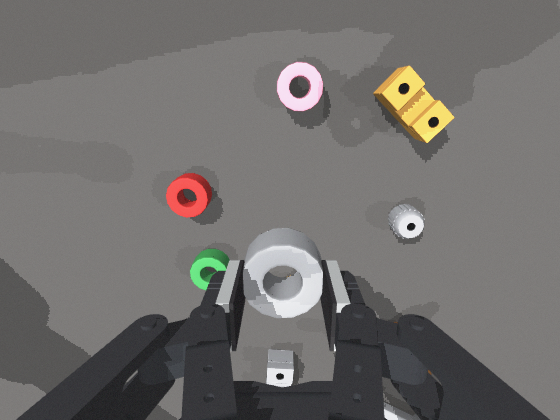

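The wrist view shows the collar held level between the pads at (283, 275). I'll place it, then pick the knob.

Run:
```python
from h import *
place((.4665,.2465),-.07,.084+.0098,0); release(.65)
import cv2; cv2.imwrite("pics/t2.png",cv2.resize(snapshot("top")[120:250,90:180],None,fx=4.5,fy=4.5,interpolation=cv2.INTER_CUBIC))
pick((.585,-.111),-.07,.073+.006)
```

```text
down t 8.8 open 0.427 pad 60.8 F [-1.9 -1.5  5.7] z 0.0941
released t 9.1 open 0.651 pad 0.0 F [ 0.5 -0.2  0.2] z 0.0936
at t 13.3 open 0.751 pad 0.0 F [-0.6  0.1 -0.7] z 0.0799
grip t 13.7 open 0.325 pad 59.1 F [-0.7 -0.9  6.6] z 0.08
lift t 15.0 open 0.325 pad 59.2 F [-0.3  0.3 -1.7] z 0.2489
```

View pics/t2.png

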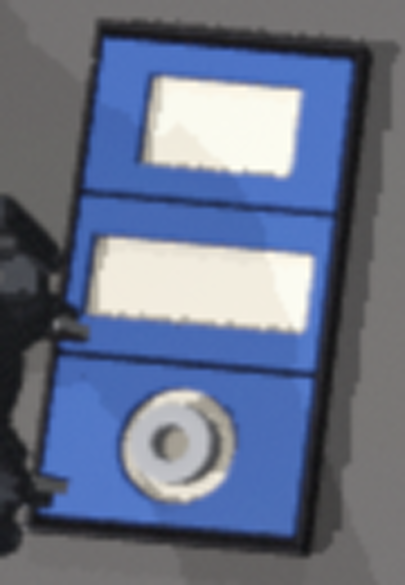

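The collar ring sits in the round pocket, with its top centred near (173, 444) in the crop. I'll convert that to world coordinates and set the knob there.

Run:
```python
from h import *
import cv2
c=back((173+.5)/4.5-.5+90,(444+.5)/4.5-.5+120,.031)[:2]; print(c)
if np.hypot(*(c-[.4665,.2465]))<.006:
    place((c+[.4665,.2465])/2,-.07,.079+.031+.0008,0); release(.55)
    pick((.444,-.302),-.146,.073+.012)
    I=snapshot("top"); cv2.imwrite("pics/t3.png",cv2.resize(I[120:250,90:180],None,fx=4.5,fy=4.5,interpolation=cv2.INTER_CUBIC))
```

```text
[0.4653044  0.24484424]
down t 18.1 open 0.319 pad 59.7 F [-1.6 -1.1  4.5] z 0.111
released t 18.5 open 0.551 pad 0.0 F [1.2 0.7 0.3] z 0.1107
at t 23.1 open 0.746 pad 0.0 F [-0.7 -1.  -0.1] z 0.0857
grip t 23.5 open 0.328 pad 59.9 F [-1.1  0.6  5. ] z 0.0859
lift t 24.7 open 0.332 pad 59.5 F [-0.5  0.1 -4.3] z 0.2489
```

View pics/t3.png

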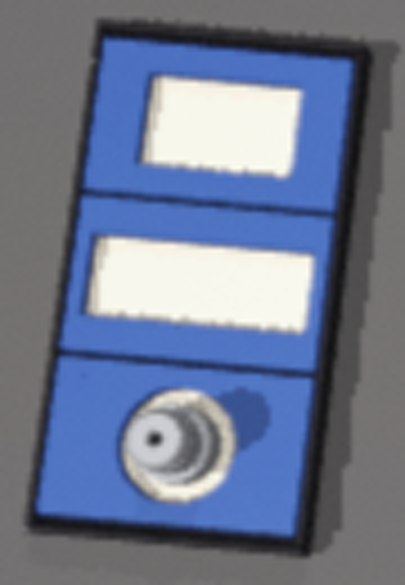

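The knob stands on the collar, its dimple at (155, 440). The jaw comes next, then I'll pick the bar.

Run:
```python
from h import *
import cv2
print("knob",back((155+.5)/4.5-.5+90,(440+.5)/4.5-.5+120,.057)[:2])
place((.629,.235),-.07,.085+.0098,0); release(.55)
pick((.586,-.374),.961,.073+.010)
cv2.imwrite("pics/w4.png",snapshot("wrist"))
```

```text
knob [0.46485163 0.2451329 ]
down t 28.7 open 0.33 pad 59.9 F [-1.5 -0.8  0.8] z 0.095
released t 29.0 open 0.555 pad 0.0 F [-0.2  0.4 -0.3] z 0.0953
at t 34.0 open 0.752 pad 0.0 F [0.7 0.7 0.6] z 0.0843
grip t 34.5 open 0.139 pad 61.4 F [0.3 0.5 3.7] z 0.0837
lift t 35.8 open 0.139 pad 60.7 F [ 0.5  0.3 -2. ] z 0.2485
```

View pics/w4.png

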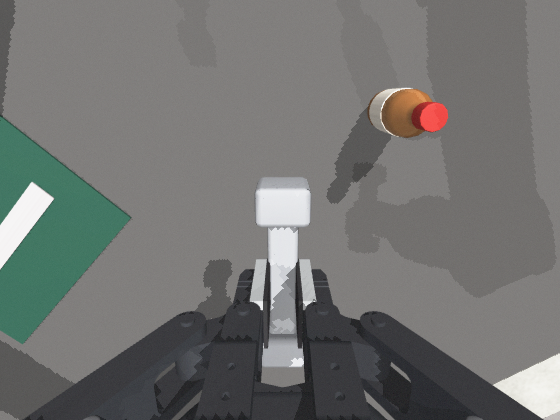

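The bar is held level, its near block at (283, 210); my projection puts it 38 mm off the grasp point, as it should be. Placing it now.

Run:
```python
from h import *
import cv2
place((.5475,.2407),-.07,.083+.0098,0); release(.4)
arm.movep([.5,-.05,.35],best((.5,-.05),.35,-.07))
I=snapshot("top"); cv2.imwrite("pics/t5.png",cv2.resize(I[120:250,90:180],None,fx=4.5,fy=4.5,interpolation=cv2.INTER_CUBIC))
cv2.imwrite("pics/s5.png",cv2.resize(snapshot("scene")[110:260,330:500],None,fx=3.8,fy=3.8,interpolation=cv2.INTER_CUBIC)); state("end")
```

```text
down t 39.9 open 0.14 pad 60.7 F [-0.3  0.  -2.3] z 0.0927
released t 40.3 open 0.397 pad 0.0 F [ 0.3 -0.4  0.2] z 0.0931
end t 42.8 open 0.401 pad 0.0 F [ 0.   0.9 -0.1] z 0.3496
```

View pics/t5.png

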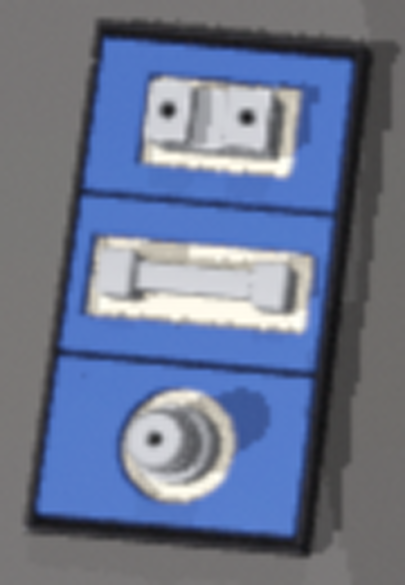

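View pics/s5.png

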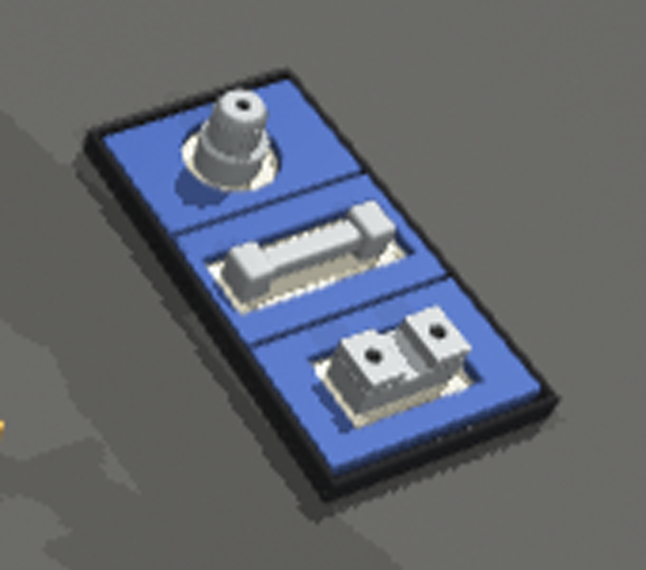

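Both views show the jaw, the bar and the collar with the knob in their pockets. The jaw dots are at (167, 110) and (247, 118), and the bar blocks at about (114, 272) and (270, 287). I'll check the numbers, then hand in if they agree.

Run:
```python
from h import *
from station import ticket
T=lambda x,y,z: back((x+.5)/4.5-.5+90,(y+.5)/4.5-.5+120,z)[:2]
S=lambda x,y,z: back((x+.5)/3.8-.5+330,(y+.5)/3.8-.5+110,z,"scene")[:2]
j=(T(167,110,.039)+T(247,118,.039))/2; b=(T(114,272,.033)+T(270,287,.033))/2
js=(S(374,356,.039)+S(437,331,.039))/2
dot=np.linalg.norm(T(167,110,.039)-T(247,118,.039))
print(j,js,j-[.629,.235],b-[.5475,.2407],dot)
if np.hypot(*(j-[.629,.235]))<.009 and np.hypot(*(b-[.5475,.2407]))<.009: print(ticket.finish_job())
```

```text
[0.62885356 0.235813  ] [0.62858838 0.23530155] [-0.00014644  0.000813  ] [-0.00093516 -0.00072877] 0.03965555917125428
the job is handed in; nothing more can be done
None
```

The job is handed in at about 43 s on the robot's clock: the collar, jaw and bar are in their own pockets, the steel knob stands on the collar, and the arm is clear. Jaw and bar measured within about 1 mm of centre; collar and knob are within about 3 mm of the pocket centre and under 1 mm of each other. I did not re-measure the brass parts and bottle at the end, and no verdict came back.

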